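# Find the blind end of a spacer on a gauge pin and present it hole-up

### The arm

A 7-joint arm with a two-finger parallel gripper is mounted at the origin on the work surface. World frame = base frame: x ahead of the robot, y to its left, z up, the work surface at z = 0. Lengths are in m, angles in degrees, forces in N, time in s.
With the tool pointing down it reaches from about 0.35 to 0.775 m from the base axis. Payload 3.1 kg.
Tool frame: the origin (TCP) lies on the centre line of the jaws, within the pads' length; the fingertips stand 17 mm ahead of it and the grasp point (between the pads) lies 2 mm behind it (robot.tip_reach is the distance from the TCP to the fingertips, in m); z points along the fingers, y is the line along which they close (so a half turn about z gives the same grasp; the last joint's range is limited). The gripper opens to 85 mm and grips with 20 to 120 N. Pads are 22 mm wide; open, the fingers measure 114 mm over their backs; the gripper's body (76 mm by 85 mm) begins 54 mm behind the grasp point. The pads swing forward as they close: fully open they stand 13 mm farther back than shut.
Start: joints at [-78.192, 17.813, 0.802, 86.603, -0.252, 75.585, -1.558], TCP at [0.135, 0.533, 0.248] pointing down, gripper open.
Joint ranges: [-154.91, 154.91], [-16.99, 109.72], [-72.82, 74.43], [7.12, 147.25], [-82.49, 262.49], [11.32, 116.49], [-174.64, 174.64]. Speed limits (degrees/s): [159.86, 159.86, 180, 180, 180, 180, 180].

### API

Orientations are given as [roll, pitch, yaw] about the fixed x, y, z axes, in that order (R = Rz(yaw) Ry(pitch) Rx(roll)).
In Python, from station import robot, fingers, vision, workorder, recognise gives the robot as it stands. Calls block until the motion is done:
- robot.move_to(position, orientation): joint-space move of the TCP to a pose.
- robot.line_to(position, orientation=None, velocity=0.15, f_stop=None): straight line of the TCP; orientation=None keeps the orientation; velocity is the mean speed in m/s. With f_stop (N) it stops when the force on the tool has changed by that much, and returns True; else False.
- robot.move_j(angles): joint-space move.
- fingers.gripper_to(opening, force=None): opening from 0.0 (shut) to 1.0 (fully open); force is the grip in N (None keeps the last); returns when the fingers have stopped.
- robot.pause(seconds).
- robot.inverse_kinematics(position, orientation): joint angles nearest the present ones, or None.
- vision.grab_frame(name): name is "side" or "top" or "wrist"; returns the picture (400x640x3 uint8, red, green, blue); there is no depth.
- vision.calibration(name): a dict with "mtx" (3x3 intrinsics, pixels), "extrinsics" (4x4, takes a point from world to camera coordinates); the wrist camera has in their place "T_tool_cam" (4x4, takes a point from camera to tool coordinates, whose origin is the TCP and whose axes are the flange's). Camera axes: x right, y up, looking along -z (the intrinsics and any distortion apply to the point x, -y, -z); pixel columns grow to the right and rows downward; lengths in m; the calibration is good to about 2 mm. A picture is of the moment at which its call begins: read the wrist's pose just before it. calibration takes no time and is no camera call.
A pose or a line that the arm cannot do raises robot.PlanningError and nothing moves.
- workorder.close_job(): hands the job in; it is judged then, once.
Trained networks look in the newest picture that a camera, given by its name, has taken for a name from the list of things; names that differ only in an ending like _2 or _b are one class to them, and where a whole thing is asked for, a point or a joint stands for the part that bears it (a point fixed in the world has none). Each returns a list of dicts, best first, with "p" (0 to 1); they miss things now and then, are a little off and sometimes report something else, mostly with a low value. They report only what shows in the picture. A call takes as long as a camera call. They do not tell look-alikes from the thing itself.
- recognise(label, camera): "rect" ([centre column, centre row, width, height] in pixels, round what is visible of it).
Readings, each from a call of its own:
- robot.current_time_s(): time.
- robot.current_joint_positions(): joint angles.
- robot.current_dq(): joint speeds.
- robot.current_joint_torque(): joint torques, N m.
- robot.current_tool_pos(): TCP position.
- robot.current_eef_rot(): TCP orientation.
- robot.current_contact_force(): force on the tool from outside, world axes, zero at the start.
- robot.current_torque(): the same for the moment, N m.
- robot.current_finger_gap(): opening from 0.0 (shut) to 1.0 (fully open).
- robot.current_gripper_force(): force on a finger pad.
Only numpy, scipy, OpenCV 4.12 (cv2) and the standard library are available. Lean on these libraries where they do the work, as an engineer would, in place of code of your own. Each camera call takes 0.05 s, during which the arm holds its last target. There are 200 camera calls.

### The job

The steel spacer on the mat has a deep blind hole in one end and only a shallow recess in the other, and they look alike: pick it up and feel on the gauge stand's level pin which end lets the pin all the way in, turning the spacer end for end if need be, until the end face meets the stand. Then draw it off and finish still holding it in the gripper, at rest, upright with the hole facing up, at least 20 cm above the bench and clear of the stand. Leave the other things on the mat where they are.

Things in the scene. Friction and masses are not known exactly. Their poses are not given: they have to be found in the camera images.
- spacer: Blind spacer, plain steel, 0.45 kg, 96 mm long, lying on the mat: round ends 32 mm wide; mid-length a square collar, 36 x 36 mm and 28 mm long, to grip by its flats. Origin at its centre, 18 mm above the mat; x along its length (which end has the hole is not told), y, z square to the flats. Both ends have a dark 20 mm mouth: one is the blind hole, 34 mm deep, the other a recess 4 mm deep.
- stand: Gauge stand, grey-painted steel, fixed on the mat: base 100 x 80 x 12 mm, upright block 60 mm wide, 20 mm thick, 110 mm high; a round steel pin stands out level from the block's front face. Origin on the underside, straight below that face; the pin points along the stand's -x, so a part is pushed onto it along +x.
- pin_tip (a point): Centre of the free end of the stand's pin, which is 12 mm in diameter with a chamfered tip, 30 mm long from the block's face, and lies 85 mm above the stand's underside (88 mm above the bench; the mat is 3 mm thick). Axes as the stand's.
- bearing: Bystander, to be left alone: a bearing race, ring 62 mm across and 18 mm high, lying flat. Origin at the centre of its underside.
- pinion: Bystander, to be left alone: a toothed pinion 57 mm across with a stub shaft, 60 mm high, standing. Origin at the centre of its underside.
- socket: Bystander, to be left alone: a steel socket, tube 30 mm across and 38 mm high, standing. Origin at the centre of its underside.
- bolt: Bystander, to be left alone: a bolt standing on its head, 23 mm across, 60 mm high. Origin at the centre of its underside.
- cover: Bystander, to be left alone: a round flanged cover, 64 mm across and 22 mm high, lying flat. Origin at the centre of its underside.
- spanner: Bystander, to be left alone: a flat spanner 160 mm long lying along its x axis. Origin at the middle of its length.
- shim: Bystander, to be left alone: a thick shim ring, 48 mm across and 6 mm high, lying flat. Origin at the centre of its underside.
Things that resemble listed ones, but are neither listed nor needed, are in the scene too. Leave any pink look-alike of the spacer alone. What is shaped like the stand but turquoise is not meant.

How it is judged:
By the outcome, as a careful person would: the job done as asked, in the order asked, and still so for the second after the job is handed in, while the arm keeps its last pose, push and grip.
It also fails if it takes over 56 s, if anything falls off the work surface, if the arm or the gripper's body presses on something with over 40 N, if the wrist force passes 120 N, or if a joint passes its speed limit or range.

## Working session

There is one attempt and no reset: what is moved stays moved. The work goes in short steps, each a Python script; the robot and the scene stay as the last script left them, time stands still between calls to the robot, and variables do not carry over. Pictures are saved under pics/ and viewed, at most 10 in all, crops included, and the job is handed in when it is done.

```bash
mkdir -p pics; ls
python3 - <<'E'
from station import robot, fingers, vision, workorder, recognise
import cv2,numpy as np
for n in ["top","side"]:
    f=vision.grab_frame(n); cv2.imwrite(f"pics/{n}0.png",f[:,:,::-1])
    c=vision.calibration(n); print(n,np.round(c["mtx"],1).tolist(),np.round(c["extrinsics"],3).tolist(),[k for k in c])
    for l in ["spacer","stand","pin_tip"]:
        print(l,[(np.round(d["rect"]).tolist(),round(d["p"],2)) for d in recognise(l,n)])
print(vision.calibration("wrist"),robot.current_time_s())
E
```

```text
pics
top [[510.1, 0.0, 321.7], [0.0, 510.1, 191.9], [0.0, 0.0, 1.0]] [[0.01, -1.0, -0.003, -0.002], [0.984, 0.009, 0.176, -0.478], [-0.176, -0.005, 0.984, -1.22], [0.0, 0.0, 0.0, 1.0]] ['mtx', 'extrinsics']
spacer [([277.0, 199.0, 37.0, 27.0], 0.77), ([315.0, 166.0, 40.0, 36.0], 0.71)]
stand [([461.0, 317.0, 46.0, 48.0], 0.83), ([424.0, 173.0, 40.0, 52.0], 0.78)]
pin_tip [([420.0, 173.0, 42.0, 52.0], 0.63)]
side [[480.0, 0.0, 321.1], [0.0, 480.0, 195.2], [0.0, 0.0, 1.0]] [[-1.0, -0.01, -0.012, 0.47], [-0.003, -0.685, 0.729, -0.044], [-0.015, 0.728, 0.685, -1.177], [0.0, 0.0, 0.0, 1.0]] ['mtx', 'extrinsics']
spacer [([287.0, 214.0, 35.0, 27.0], 0.92), ([326.0, 242.0, 24.0, 44.0], 0.61), ([292.0, 341.0, 33.0, 29.0], 0.28)]
stand [([302.0, 135.0, 46.0, 49.0], 0.83), ([418.0, 124.0, 41.0, 39.0], 0.66)]
pin_tip [([304.0, 137.0, 41.0, 52.0], 0.94), ([421.0, 121.0, 44.0, 45.0], 0.61)]
{'mtx': array([[298.61016107,   0.        , 319.64527331],
       [  0.        , 298.61016107, 200.27623933],
       [  0.        ,   0.        ,   1.        ]]), 'T_tool_cam': array([[ 6.89880838e-04,  9.51723689e-01,  3.06955279e-01,
         7.85960361e-02],
       [ 9.99999750e-01, -7.04999963e-04, -6.16229823e-05,
         9.26768744e-04],
       [ 1.57755408e-04,  3.06955245e-01, -9.51723937e-01,
        -1.26552383e-01],
       [ 0.00000000e+00,  0.00000000e+00,  0.00000000e+00,
         1.00000000e+00]])} 0.4
```

View pics/top0.png

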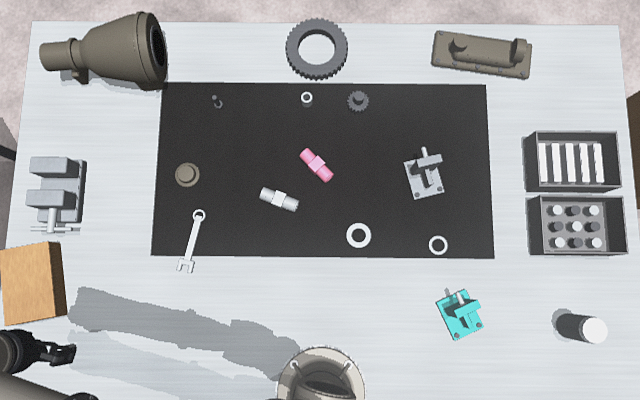

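View pics/side0.png

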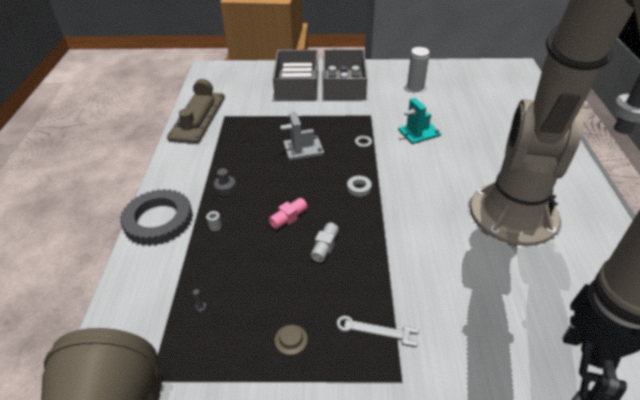

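The steel spacer is at top (279,199) and side (325,242). The only thing that could be taken for it is the pink one at top (316,165) and side (289,213). The grey stand is at top (424,175), and the turquoise one at (461,315) is the decoy. I'll move the wrist camera in for close views of both.

```bash
cat > h.py <<'E'
from station import robot, fingers, vision, workorder, recognise
import cv2,numpy as np
from scipy.spatial.transform import Rotation as R
def rot(e): return R.from_euler('xyz',e,degrees=True)
def cam(n):
    c=vision.calibration(n)
    if n=="wrist":
        T=np.eye(4);T[:3,:3]=rot(robot.current_eef_rot()).as_matrix();T[:3,3]=robot.current_tool_pos()
        return c["mtx"],T@c["T_tool_cam"]
    return c["mtx"],np.linalg.inv(c["extrinsics"])
def ray(K,T,px):
    d=np.linalg.solve(K,[px[0],px[1],1]);return T[:3,3],T[:3,:3]@[d[0],-d[1],-d[2]]
def at_z(K,T,px,z):
    o,d=ray(K,T,px);return o+d*(z-o[2])/d[2]
def proj(K,T,p):
    q=np.linalg.inv(T)@[*p,1];u=K@[q[0],-q[1],-q[2]];return u[:2]/u[2]
E
python3 - <<'E'
from h import *
K,T=cam("top")
print("spacer",at_z(K,T,(279,199),.021)); print("standbase",at_z(K,T,(424,180),.015)); print("blocktop?",at_z(K,T,(430,170),.113))
K,T=cam("side"); print("spacer side",at_z(K,T,(325,242),.021))
a=cv2.imread("pics/top0.png");b=cv2.imread("pics/side0.png")
f=lambda im,x,y:cv2.resize(im[y:y+60,x:x+80],None,fx=5,fy=5,interpolation=cv2.INTER_CUBIC)
cv2.imwrite("pics/crops.png",np.vstack([np.hstack([f(a,385,140),f(b,262,105)]),np.hstack([f(a,240,170),f(b,285,212)])]))
p,r=robot.current_tool_pos(),robot.current_eef_rot();print(p,r)
E
```

```text
spacer [0.46305412 0.10928468 0.021     ]
standbase [ 0.51632798 -0.25710068  0.015     ]
blocktop? [ 0.5203647  -0.25229456  0.113     ]
spacer side [0.45947441 0.11115601 0.021     ]
[0.13484519 0.53314275 0.24815538] [-1.79983987e+02  1.55188396e-03  1.65806878e+02]
```

View pics/crops.png

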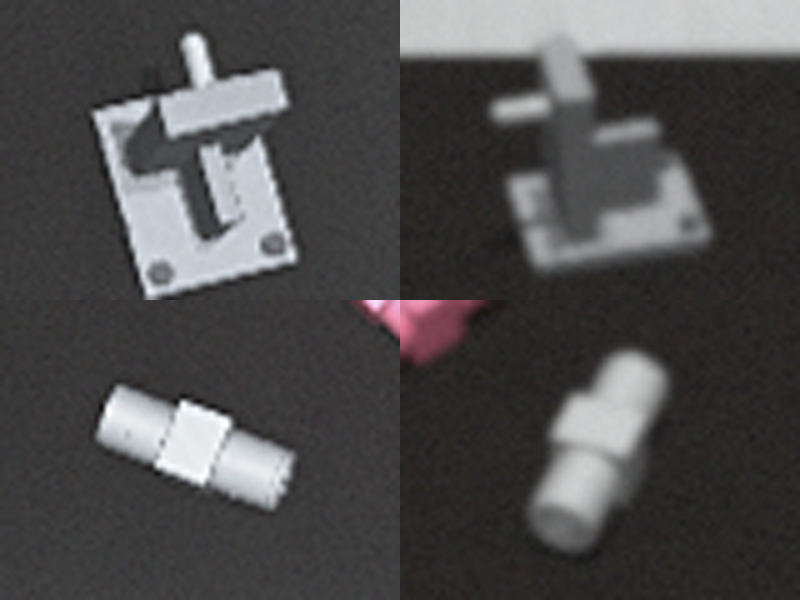

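The grey stand's pin points away from the robot (world yaw about 15°). The plain steel spacer's axis is at about 69°, and the pink one is separate, up and to the right of it. Next are the close wrist views, stand first and then the spacer.

Run:
```python
from h import *
K,T=cam("top")
tip=at_z(K,T,(385+193/5,140+38/5),.091); print("tip rough",tip)
t0=robot.current_time_s()
robot.move_to([tip[0]-.01,tip[1],.24],[180,0,15]); t1=robot.current_time_s()
K,T=cam("wrist"); np.savez("stand.npz",K=K,T=T); f=vision.grab_frame("wrist"); cv2.imwrite("pics/w_stand.png",f[:,:,::-1])
print("tip px pred",proj(K,T,[*tip[:2],.088]),[ (np.round(d["rect"]).tolist(),round(d["p"],2)) for l in("pin_tip","stand") for d in recognise(l,"wrist")])
robot.move_to([.461,.110,.15],[180,0,69]); t2=robot.current_time_s()
K,T=cam("wrist"); np.savez("sp.npz",K=K,T=T); f=vision.grab_frame("wrist"); cv2.imwrite("pics/w_sp.png",f[:,:,::-1])
print(proj(K,T,[.461,.110,.021]),[ (np.round(d["rect"]).tolist(),round(d["p"],2)) for d in recognise("spacer","wrist")])
print(t0,t1,t2)
```

```text
tip rough [ 0.58055215 -0.24303355  0.091     ]
tip px pred [324.42508622 181.16487684] [([323.0, 213.0, 68.0, 82.0], 0.89), ([322.0, 212.0, 66.0, 80.0], 0.71)]
[317.48732613 196.13882235] [([444.0, 244.0, 82.0, 82.0], 0.73), ([320.0, 196.0, 48.0, 115.0], 0.65)]
0.4 3.5167 5.0833
```

View pics/w_stand.png

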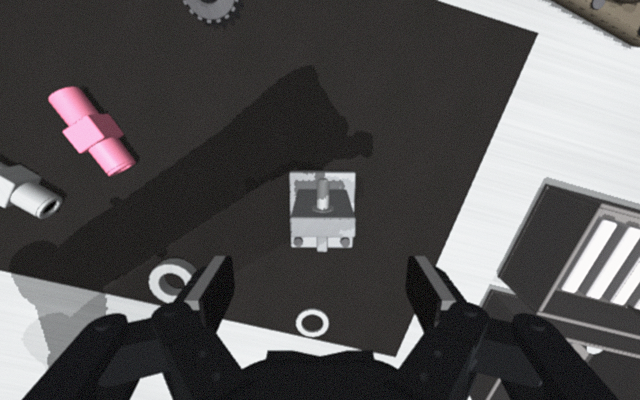

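View pics/w_sp.png

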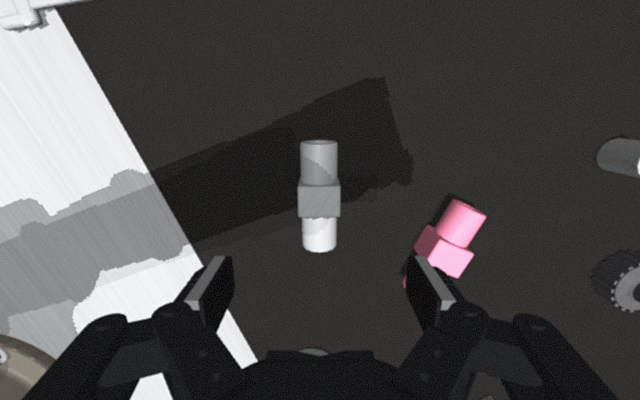

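In the wrist view the grey stand's pin is at about (323,180–208). The steel spacer is centred at (319,196) with its axis vertical, and the pink one is off to the right at (447,240). I'll zoom in to refine.

Run:
```python
import cv2,numpy as np
a=cv2.imread("pics/w_stand.png")[160:260,280:365];b=cv2.imread("pics/w_sp.png")[130:260,280:360]
z=lambda i,k:cv2.resize(i,None,fx=k,fy=k,interpolation=cv2.INTER_CUBIC)
A=z(a,4.6);B=z(b,4.6)
H=max(A.shape[0],B.shape[0]);p=lambda i:cv2.copyMakeBorder(i,0,H-i.shape[0],0,0,0)
o=np.hstack([p(A),p(B)])
cv2.imwrite("pics/zoom.png",o);print(o.shape,A.shape)
```

```text
(598, 759, 3) (460, 391, 3)
```

View pics/zoom.png

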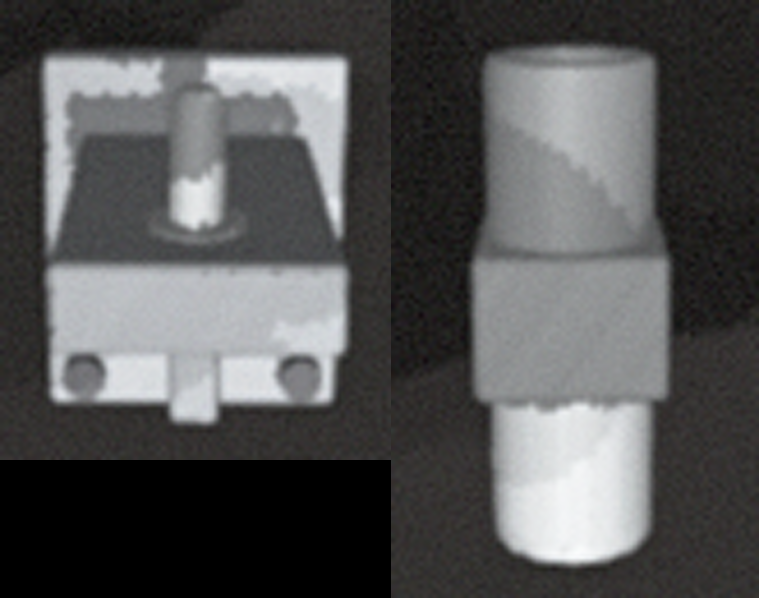

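Run:
```python
from h import *
S=np.load("stand.npz");P=np.load("sp.npz")
s=lambda u,v,z:at_z(S["K"],S["T"],(280+u/4.6,160+v/4.6),z)[:2]
p=lambda u,v,z:at_z(P["K"],P["T"],(280+(u-391)/4.6,130+v/4.6),z)[:2]
ang=lambda a,b:np.degrees(np.arctan2(*(b-a)[::-1]))
fl,fr,rl,rr=s(49,265,.113),s(347,263,.113),s(49,355,.113),s(346,353,.113)
print("block top width",np.linalg.norm(fl-fr),"thick",np.linalg.norm((fl+fr-rl-rr)/2),"edge+90",ang(fl,fr)+90,ang(rl,rr)+90)
bl,br=s(43,57,.015),s(348,57,.015);print("base width",np.linalg.norm(bl-br),ang(bl,br)+90)
f=(fl+fr)/2;th=np.radians(15);d=np.array([np.cos(th),np.sin(th)])
print("front mid",f,"base front mid",(bl+br)/2)
t=s(199,93,.088);b=s(198,225,.091);print("pin tip",t,"pin root",b,"pin len",np.linalg.norm(t-b),ang(b,t),"tip from face",f+.03*d)
for y in (14,15,16):
  th=np.radians(y);d=np.array([np.cos(th),np.sin(th)]);n=np.array([-d[1],d[0]]);print(y,[round(float(q@n),4) for q in (f,(rl+rr)/2,(bl+br)/2,t,b)])
K,T=cam("top");print("tip from top cam",at_z(K,T,(385+192/5,140+40/5),.088))
c=(p(474,257,.039)+p(668,255,.039)+p(473,400,.039)+p(667,400,.039))/4
print("collar",c,"size",np.linalg.norm(p(474,257,.039)-p(668,255,.039)),np.linalg.norm(p(474,257,.039)-p(473,400,.039)))
e1,e2=p(570,47,.037),p(572,562,.021);print("ends",e1,e2,np.linalg.norm(e1-e2),"mid",(e1+e2)/2,ang(e2,e1))
print("collar angle",ang(p(474,257,.039),p(668,255,.039))+90,ang(p(473,400,.039),p(667,400,.039))+90)
print(robot.current_tool_pos(),robot.current_eef_rot(),robot.current_contact_force())
```

```text
block top width 0.058858451011982636 thick 0.01945377173568428 edge+90 15.605656100667758 15.619836852716745
base width 0.07959123992982986 15.186003332897727
front mid [ 0.55358137 -0.24880561] base front mid [ 0.57280629 -0.24386413]
pin tip [ 0.58116132 -0.24170687] pin root [ 0.5539813  -0.24893387] pin len 0.028124423023470208 14.890076024097464 tip from face [ 0.58255914 -0.24104104]
14 [-0.3753, -0.3757, -0.3752, -0.3751, -0.3756]
15 [-0.3836, -0.3836, -0.3838, -0.3839, -0.3838]
16 [-0.3918, -0.3914, -0.3923, -0.3925, -0.392]
tip from top cam [ 0.58036396 -0.24312462  0.088     ]
collar [0.46256556 0.11021932] size 0.03480436875326343 0.027466949393867946
ends [0.48074241 0.15743175] [0.44236737 0.05716701] 0.10735764055214218 mid [0.46155489 0.10729938] 69.0562937107641
collar angle 69.46772599571194 68.84532161518946
[0.46220982 0.10843337 0.15053731] [ 1.79898342e+02 -7.45730763e-03  6.88105358e+01] [ 0.07284405  0.01092916 -0.41896739]
```

```bash
cat >> h.py <<'E'
D=np.array([np.cos(np.radians(15)),np.sin(np.radians(15))]);N=np.array([-D[1],D[0]])
FACE,LAT=.4703,-.3837
def pinpos(s,z=.090,lat=0.): # s: distance of the spacer centre from block face
    return [*((FACE+s)*D+(LAT+lat)*N),z]
E
python3 - <<'E'
from h import *
q=lambda p,e:(lambda j:None if j is None else np.round(j).astype(int).tolist())(robot.inverse_kinematics(p,e))
for s in (.12,.048):
  for y in (15,-165): print(s,y,q(pinpos(s),[180,0,y]))
for up in (1,-1):
  for x,y in ((.5,0),(.55,-.1),(.5,-.2)):
    for a in (-60,-30,0,30,60):
      h=np.array([np.cos(np.radians(a)),np.sin(np.radians(a)),0]);X=np.array([0,0,up]);e=R.from_matrix(np.c_[X,np.cross(h,X),h]).as_euler('xyz',degrees=True)
      j=q([x,y,.35],e)
      if j: print(up,x,y,a,j,np.round(e))
fingers.gripper_to(.7)
robot.line_to([.4626,.1102,.10],[180,0,69]); robot.pause(.3)
print(robot.current_tool_pos(),robot.current_eef_rot(),robot.current_time_s())
E
```

```text
0.12 15 [-11, 53, 56, 72, -43, 76, -32]
0.12 -165 [7, 43, 17, 71, -13, 68, 130]
0.048 15 [-12, 46, 54, 84, -38, 70, -27]
0.048 -165 [7, 37, 20, 83, -13, 63, 135]
1 0.5 0 -60 [-20, 27, -31, 118, 84, 111, 125] [120. -90.   0.]
1 0.5 0 -30 [-102, 14, 65, 145, 104, 69, 113] [150. -90.   0.]
1 0.5 0 30 [27, 8, 11, 144, 250, 81, 63] [-150.  -90.    0.]
1 0.5 0 60 [40, 24, 1, 119, -82, 97, 53] [-120.  -90.    0.]
1 0.55 -0.1 -60 [-40, 22, 11, 122, 88, 86, 126] [120. -90.   0.]
1 0.55 -0.1 -30 [-11, 8, -10, 144, 126, 74, 113] [150. -90.   0.]
1 0.55 -0.1 30 [-6, 31, 65, 131, 249, 109, 51] [-150.  -90.    0.]
1 0.55 -0.1 60 [37, 33, 11, 103, -82, 106, 47] [-120.  -90.    0.]
1 0.5 -0.2 -60 [-73, 27, 65, 135, 94, 60, 117] [120. -90.   0.]
1 0.5 -0.2 0 [106, 15, -62, 144, 232, 61, 77] [180. -90.   0.]
1 0.5 -0.2 30 [101, 32, -51, 121, -79, 67, 51] [-150.  -90.    0.]
1 0.5 -0.2 60 [47, 37, 11, 95, -76, 114, 46] [-120.  -90.    0.]
-1 0.5 0 -60 [-87, 34, 54, 121, 67, 74, -47] [60. 90.  0.]
-1 0.5 0 -30 [-98, 13, 60, 145, 104, 71, -66] [30. 90.  0.]
-1 0.5 0 30 [21, 8, 18, 144, 250, 82, -117] [-30.  90.   0.]
-1 0.5 0 60 [40, 24, 1, 119, -82, 97, -127] [-60.  90.   0.]
-1 0.55 -0.1 -60 [-77, 36, 61, 123, 77, 61, -51] [60. 90.  0.]
-1 0.55 -0.1 -30 [-81, 16, 70, 146, 131, 60, -80] [30. 90.  0.]
-1 0.55 -0.1 30 [-8, 33, 68, 131, 248, 112, -130] [-30.  90.   0.]
-1 0.55 -0.1 60 [37, 33, 11, 103, -82, 106, -133] [-60.  90.   0.]
-1 0.5 -0.2 -60 [-74, 28, 66, 135, 94, 59, -63] [60. 90.  0.]
-1 0.5 -0.2 0 [106, 15, -62, 144, 232, 61, -103] [-0. 90.  0.]
-1 0.5 -0.2 30 [101, 32, -51, 121, -79, 67, -129] [-30.  90.   0.]
-1 0.5 -0.2 60 [47, 37, 11, 95, -76, 114, -134] [-60.  90.   0.]
[0.46323182 0.11040272 0.10080556] [ 1.79931739e+02 -7.71337732e-02  6.90065782e+01] 6.35<sys>:0: UserWarning: Gimbal lock detected. Setting third angle to zero since it is not possible to uniquely determine all angles.
```

Run:
```python
from h import *
hit=robot.line_to([.4622,.1100,.0235],velocity=.08,f_stop=12); print(hit,robot.current_tool_pos())
fingers.gripper_to(0,force=80); print("gap mm",robot.current_finger_gap()*85,robot.current_gripper_force(),robot.current_tool_pos(),robot.current_contact_force())
robot.line_to([.4622,.1100,.22],velocity=.2); robot.pause(.2)
print(robot.current_tool_pos(),robot.current_eef_rot(),robot.current_finger_gap()*85,robot.current_contact_force(),robot.current_torque())
cv2.imwrite("pics/held.png",vision.grab_frame("wrist")[100:,160:480,::-1]); print(robot.current_time_s())
```

```text
False [0.46276932 0.11008789 0.0239593 ]
gap mm 35.054011585387684 80.86121678352356 [0.46277388 0.1102307  0.02426185] [-0.99489504 -0.2218606   5.56608631]
[0.4614952  0.10978671 0.2189442 ] [-1.79912902e+02  1.02303298e-01  6.89867290e+01] 34.78005156806063 [-0.56790116  0.62410692 -4.76716159] [ 0.04322222 -0.01374557  0.02759274]
9.175
```

View pics/held.png

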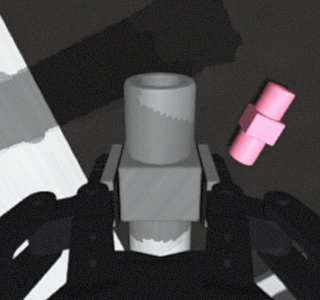

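```bash
cat >> h.py <<'E'
Z=.0915
def s_lat(): 
    p=np.array(robot.current_tool_pos());return np.round([p[:2]@D-FACE,p[:2]@N-LAT,p[2]],4)
def feel(yaw):
    robot.move_to(pinpos(.100,.21),[180,0,yaw])
    robot.line_to(pinpos(.100,Z),velocity=.12); robot.pause(.2)
    e=s_lat();print("pre",e,robot.current_eef_rot())
    l,z=-e[1],2*Z-e[2]-.0003
    robot.line_to(pinpos(.084,z,l),velocity=.05); print("near",s_lat())
    f0=np.array(robot.current_contact_force())
    hit=robot.line_to(pinpos(.042,z,l),velocity=.025,f_stop=12)
    print("hit",hit,s_lat(),np.round(np.array(robot.current_contact_force())-f0,1),"t",robot.current_time_s())
    return l,z
E
python3 - <<'E'
from h import *
print(feel(15)); cv2.imwrite("pics/feel1.png",np.hstack([cv2.resize(vision.grab_frame("side")[100:180,250:350],None,fx=4,fy=4),cv2.resize(vision.grab_frame("top")[120:200,370:470],None,fx=4,fy=4)])[:,:,::-1])
E
```

```text
pre [ 0.1003 -0.0004  0.0924] [ 1.79947794e+02 -6.81253658e-02  1.50014373e+01]
near [0.0837 0.0003 0.0904]
hit True [0.075  0.0012 0.09  ] [ 1.2 -0.5  0.8] t 13.225
(np.float64(0.0004), np.float64(0.0903))
```

View pics/feel1.png

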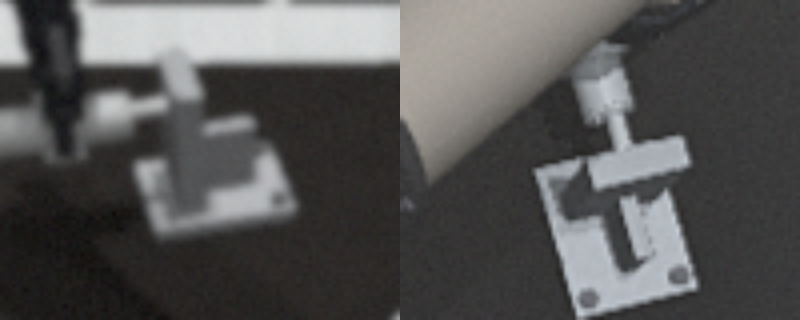

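The side view shows the pin just inside the mouth. It stopped at s = 75 mm, about 3–4 mm past the tip, which fits the shallow recess. I'll draw off and turn it end for end.

Run:
```python
from h import *
robot.line_to(pinpos(.100,.0903),velocity=.1); robot.line_to(pinpos(.100,.21),velocity=.2)
print(robot.current_finger_gap()*85); print(feel(-165)); print(robot.current_finger_gap()*85)
cv2.imwrite("pics/feel2.png",np.hstack([cv2.resize(vision.grab_frame("side")[100:180,250:350],None,fx=4,fy=4),cv2.resize(vision.grab_frame("top")[120:200,370:470],None,fx=4,fy=4)])[:,:,::-1])
```

```text
34.72573081491718
pre [ 0.1005 -0.0004  0.0925] [-1.79944335e+02  8.48727296e-02 -1.64995435e+02]
near [0.0835 0.0002 0.0903]
hit False [0.0472 0.0004 0.091 ] [ 8.4 -0.3 -4.3] t 20.5583
(np.float64(0.0004), np.float64(0.0902))
34.81135357660269
```

View pics/feel2.png

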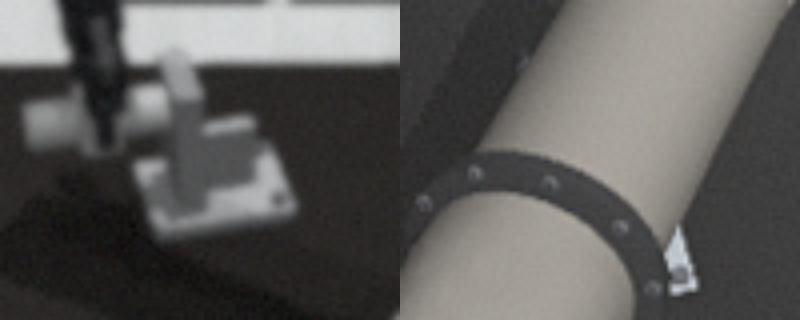

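Run:
```python
from h import *
hit=robot.line_to(pinpos(.034,.0902,.0004),velocity=.03,f_stop=12);robot.pause(.3)
print(hit,s_lat(),robot.current_contact_force(),robot.current_eef_rot(),robot.current_finger_gap()*85,robot.current_time_s())
```

```text
True [0.0473 0.0018 0.0894] [ 5.35495268 -0.06821441 -2.50685887] [-179.78472822    1.0397504  -164.70506756] 35.049775337588905 21.2167
```

The extra push left s at 47.3 mm, so the face has met the stand. The hole is therefore at the tool +x end. I'll draw off, lift and turn that end up.

```bash
python3 - <<'E' 2>/dev/null
from h import *
robot.line_to(pinpos(.100,.0905),[180,0,-165],velocity=.1); print(s_lat(),robot.current_finger_gap()*85)
robot.line_to(pinpos(.100,.34),velocity=.25); print(s_lat(),robot.current_contact_force())
lo=np.array([-154.91,-16.99,-72.82,7.12,-82.49,11.32,-174.64]);hi=np.array([154.91,109.72,74.43,147.25,262.49,116.49,174.64])
q0=np.array(robot.current_joint_positions());print(q0.round())
best=[]
for x in (.45,.5,.55,.6):
  for y in (-.1,0,.1,.2):
    for z in (.35,.42):
      for a in range(-120,121,20):
        h=np.array([np.cos(np.radians(a)),np.sin(np.radians(a)),0]);X=np.array([0,0,1]);e=R.from_matrix(np.c_[X,np.cross(h,X),h]).as_euler('xyz',degrees=True)
        j=robot.inverse_kinematics([x,y,z],e)
        if j is not None:
          j=np.array(j);m=min((j-lo).min(),(hi-j).min());best.append((np.abs(j-q0).max()-3*min(m,12),x,y,z,a,round(m),j.round().astype(int).tolist()))
for b in sorted(best)[:8]: print(b)
print(robot.current_time_s())
E
```

```text
[ 0.0978 -0.0001  0.0894] 34.5773083739886
[9.930e-02 2.000e-04 3.386e-01] [ 0.07557403  0.29722874 -5.0699878 ]
[  7.  36.  23.  49. -13.  98. 129.]
(np.float64(26.340015196600774), 0.5, -0.1, 0.35, -120, 9, [-46, 58, 54, 76, 36, 108, 158])
(np.float64(30.467077528946852), 0.55, -0.1, 0.35, -120, 6, [-41, 63, 53, 65, 36, 110, 162])
(np.float64(31.626255516690236), 0.45, -0.1, 0.35, -100, 14, [-49, 37, 30, 101, 54, 103, 137])
(np.float64(31.680987672170033), 0.6, -0.1, 0.35, -100, 16, [-40, 51, 34, 76, 54, 101, 151])
(np.float64(32.172158572376944), 0.5, -0.1, 0.35, -100, 15, [-46, 42, 32, 93, 55, 102, 142])
(np.float64(32.184668488223906), 0.55, -0.1, 0.35, -100, 15, [-43, 46, 33, 85, 55, 101, 146])
(np.float64(34.25656312779887), 0.55, 0.1, 0.35, -80, 13, [-61, 45, 28, 84, 57, 104, 145])
(np.float64(34.47229549757711), 0.6, -0.1, 0.42, -100, 14, [-41, 47, 36, 73, 57, 103, 158])
23.0583
```

```bash
python3 - <<'E' 2>&1 | grep -v Gimbal
from h import *
a=np.radians(-80);h=np.array([np.cos(a),np.sin(a),0]);X=np.array([0,0,1.]);M=R.from_matrix(np.c_[X,np.cross(h,X),h]);e=M.as_euler('xyz',degrees=True)
P=[.55,.1,.36]
try: robot.line_to(P,e,velocity=.08); print("line")
except robot.PlanningError as x:
    print(x); R0=rot(robot.current_eef_rot()); p0=np.array(robot.current_tool_pos())
    rv=(R0.inv()*M).as_rotvec()
    for k in (.33,.67,1): robot.move_to(list(p0+k*(np.array(P)-p0)),(R0*R.from_rotvec(k*rv)).as_euler('xyz',degrees=True))
robot.pause(.5)
print(robot.current_tool_pos(),rot(robot.current_eef_rot()).as_matrix()[:,0],np.abs(robot.current_dq()).max(),robot.current_finger_gap()*85,robot.current_gripper_force(),robot.current_contact_force(),robot.current_time_s())
cv2.imwrite("pics/final.png",np.vstack([vision.grab_frame("side")[40:340],vision.grab_frame("top")[80:380]])[:,:,::-1])
E
```

```text
line
[0.55000127 0.09999613 0.36000584] [-3.23335907e-05 -2.74671834e-05  9.99999999e-01] 0.04061272783488938 34.95073993248776 82.83117413520813 [ 0.12437529 -0.05599116 -3.65393427] 27.9417
```

View pics/final.png

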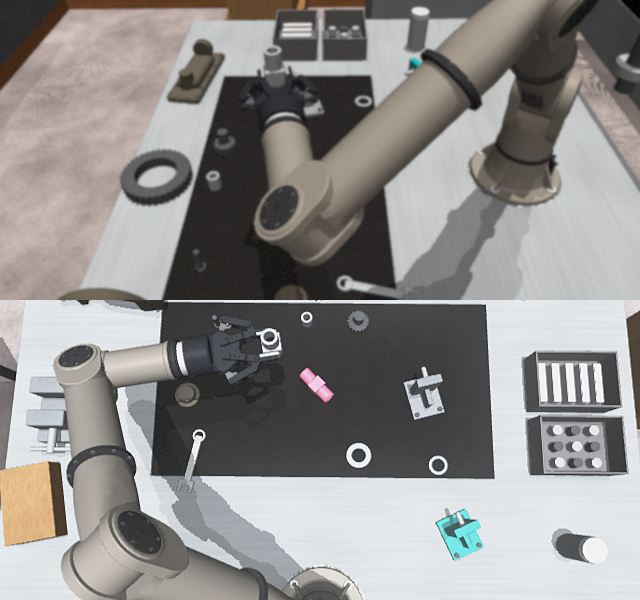

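The picture shows the spacer held upright at (270,345), with the open mouth up. It is clear of the stand at (424,395), and nothing else on the mat has moved. I'm handing the job in.

```bash
python3 -c "
from station import *
print(workorder.close_job())"
```

```text
the job is handed in; nothing more can be done
None
```

The job is handed in: the first end stopped the pin about 3–4 mm in, the other let it in until the end face met the stand, and the spacer is now held upright with the hole up, its centre about 36 cm above the bench and clear of the stand, at about 28 s.

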